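Pack and press a ceramic tile in a bonding jig

ROBOT

A 6-joint arm with a two-finger parallel gripper is mounted at the origin on a cart in front of the work surface, level with it; the furniture and walls round the work are solid. World frame = base frame: x ahead of the robot, y to its left, z up, the work surface at z = 0. Lengths are in mm, angles in rad, forces in N, time in s.
With the tool pointing down it reaches from about 250 to 775 mm from the base axis. Payload 4 kg.
Tool frame: the origin (TCP) lies midway between the tips of the shut fingers; the grasp point (between the pads) lies 19 mm behind it; z points along the fingers, y is the line along which they close (so a half turn about z gives the same grasp; the last joint's range is limited). The gripper opens to 85 mm and grips with 20 to 120 N. Pads are 22 mm wide; open, the fingers measure 114 mm over their backs; the gripper's body (76 mm by 85 mm) begins 54 mm behind the grasp point. The pads swing forward as they close: fully open they stand 13 mm farther back than shut.
Start: joints at [1.078, 0.087, 1.371, -0, 1.684, -0.103], TCP at [209.014, 508.758, 191.941] pointing down, gripper open.
Joint ranges: [-3.1, 3.1], [-0.76, 2.03], [0.27, 2.55], [-1.08, 4.22], [0.17, 2.65], [-2.57, 2.57]. Speed limits (rad/s): [2.79, 2.79, 3.14, 3.14, 3.14, 3.14].

INTERFACE

Orientations are given as a unit quaternion [w, x, y, z].
In Python, from bench import bot gives the robot as it stands.
- The arm moves only by the tool arm_command, never from a script. Its argument "motion" is a list of rows, each an object with "xyz": the shift along the world's x, y, z in mm, a list of three; "delta_rot": the turn, a rotation vector about the world's x, y, z in degrees, a list of three; "hand": the opening, from -1 (shut) to 1 (fully open). A call has exactly 10 rows; each row is the pose to reach, as a shift and turn from the pose commanded when the call began; what a row does not reach only later rows make up. A row lasts 1/10 s, in which the tool goes at most 50 mm and 8.59 degrees, less where a joint would pass 70% of its speed; a pose out of reach is approached as far as the arm can. A call with a gripper value outside its range is refused whole. The fingers move at their own pace and stop on an object; "force" is the grip in N (left out, the last holds). Time passes only in rows, so rows that repeat a pose let the fingers close, or fill a call up. It gives the time, the measured TCP pose, the force, the opening and the grip force at its end, in the units of the state.
- bot.sense(): the state, without advancing time (a new reading comes with each control period).
- bot.capture(name): name is "scene" or "top" or "wrist"; returns a dict with "pixels" (400x640x3 uint8, red, green, blue), "K" (3x3 intrinsics, pixels), "origin" and "orientation" of the camera in the world; the wrist camera has in their place "T_tool_cam" (4x4, takes a point from camera to tool coordinates, whose origin is the TCP and whose axes are the flange's). Camera axes: x right, y up, looking along -z (the intrinsics and any distortion apply to the point x, -y, -z); pixel columns grow to the right and rows downward; lengths in mm; the calibration is good to about 2 mm. A picture is of the moment at which its call begins: read the wrist's pose just before it. There is no depth.
- bot.hand_in(): hands the job in; it is judged then, once.
Trained networks look in the newest picture that a camera, given by its name, has taken for a name from the list of things; names that differ only in an ending like _2 or _b are one class to them, and where a whole thing is asked for, a point or a joint stands for the part that bears it (a point fixed in the world has none). Each returns a list of dicts, best first, with "score" (0 to 1); they miss things now and then, are a little off and sometimes report something else, mostly with a low value. They report only what shows in the picture. A call takes as long as a camera call. They do not tell look-alikes from the thing itself.
- bot.cut_out(camera, name): "region" (400x640 bool, what is visible of it) and "uv" ([column, row] in pixels, amid what is visible of it).
The state is a dict: "t": time; "joint_pos": joint angles; "joint_vel": joint speeds; "tau": joint torques, N m; "ee_pos": TCP position; "tcp_rot": TCP orientation; "contact_force": force on the tool from outside, world axes, zero at the start; "moment": the same for the moment, N m; "opening": finger opening in mm; "grasp_force": force on a finger pad.
Only numpy, scipy, OpenCV 4.12 (cv2) and the standard library are available. Lean on these libraries where they do the work, as an engineer would, in place of code of your own. Each camera call takes 0.05 s, during which the arm holds its last target. There are 200 camera calls.

TASK

Take the wedge-nosed spacer from its slotted stand and push it, nose down, fully home into whichever of the two gaps beside the ceramic tile is wide enough for it, so that the tile is packed over against the rail on the other side. Leave the spacer standing upright there, then press the tile down with the gripper against its spring until its top is flush with the rails, and finish while still holding it pressed down. Do not knock over the beaker or the flask.

Things in the scene. Friction and masses are not known exactly. Their poses are not given: they have to be found in the camera images.
- jig: Dark steel bonding jig, fixed: base 108 (x) x 150 (y) x 14 mm, origin at the centre of its underside. The base's flat top, 14 mm up, is the pocket floor. End lips at x = +-47 mm (10 thick, 64 long) rise to 28 mm and hold the tile in x with 2 mm play. Two rails of unequal width lie along x, one on each side of the tile; the gaps between tile and rails run along x.
- rail_wide: Aluminium rail fixed on the jig base, 108 (x) x 32 (y) x 14 mm, origin at the centre of its underside, axes parallel to the jig's. Its centre is 56 mm to the jig's +y or -y side (varies), its inner face 40 mm from the jig's centre. Its gap to the tile, 4 to 6 mm, is too narrow for the spacer. Top 28 mm above the jig's underside, screw heads 2.5 mm more.
- rail_slim: Aluminium rail fixed on the opposite side of the jig, 108 (x) x 12 (y) x 14 mm, origin at the centre of its underside, axes parallel to the jig's. Its centre is 56 mm, its inner face 50 mm from the jig's centre. Its gap to the tile is 14 to 16 mm at the start, and 20 mm when the tile is pushed right over against the wide rail.
- tile: Loose white glazed (slippery) tile 80 (x) x 70 (y) x 14 mm, about 0.25 kg, origin at the centre of its underside. It rests on a small sprung plate, its top 6 mm proud of the rails (underside 20, top 34 mm above the jig's underside); pressed fully down it lies on the pocket floor (underside 14, top 28 mm), flush with the rails. It slides easily sideways.
- bed (a joint): Sprung lift plate under the tile, 60 x 50 mm, centred in the jig: metres pressed down, 0 = up, 0.006 = fully down. The spring pushes up with 7 N when up and 11 N when fully down (less the tile's weight), and lifts the tile again when it is let go.
- spacer: Loose aluminium bar standing upright, 45 (x) x 17 (y, thickness) x 64 mm, 0.13 kg, origin at the centre of its foot. The lowest 14 mm are a wedge nose, 6 mm thick at the foot. Grip it across the 17 mm near the top. Home, its foot is on the pocket floor, its length along the rails, about mid-length; going down it shoves the tile sideways and leaves 3 mm play in all.
- stand: Grey plastic stand fixed to the worktop, 66 (x) x 60 (y) x 18 mm, origin at the centre of its underside, with a slot 54 x 19 mm, 14 mm deep (floor at 4 mm), that holds the spacer's nose with 1 mm of play a side.
- beaker: Glass beaker 73 mm in diameter, 94 mm high, standing left of the jig; origin at the centre of its underside. Leave it standing.
- flask: Conical glass flask 83 mm in diameter, 134 mm high, standing behind the stand; origin at the centre of its underside. Leave it standing.
Things that resemble listed ones, but are neither listed nor needed, are in the scene too. What is shaped like the spacer but red is not meant.

How it is judged (in metres and radians):
On the way, in this order (a step that is already met when the one before it is completed fails the run):
1. the spacer stands fully home in the wide gap and the tile is packed against the wide rail (z of spacer in the frame of jig below 0.0155 m and angle between spacer's own z axis and vertical below 0.2 rad and x of spacer in the frame of jig between -0.025 and 0.025 m and y of spacer in the frame of jig between -0.046 and 0.046 m and y of spacer in the frame of rail_slim between -0.02 and 0.02 m and y of tile in the frame of rail_wide between -0.0545 and 0.0545 m), for 0.2 s.
2. the tile is pressed down flush by the gripper (z of tile in the frame of jig below 0.0155 m and angle between tile's own z axis and vertical below 0.04 rad and value of joint bed above 0.0048 m and contact force between the fingers and tile above 2 N), for 0.3 s.
At the end, for the whole second after the job is handed in: Spacer upright on the pocket floor (within 1.5 mm) between tile and slim rail, within 25 mm of mid-length; tile within 3.5 mm of the wide rail; fingers still press the tile (over 2 N) level and down to the pocket floor within 1.5 mm, lift plate down at least 4.8 mm (all of step 1 and all of step 2); the arm keeps its last pose, push and grip.
It fails at once if the beaker or the flask is knocked over (angle between any of beaker, flask's own z axis and vertical above 0.5 rad).
It also fails if it takes over 48 s, if anything falls off the work surface, if the arm or the gripper's body presses on something with over 40 N, if the wrist force passes 120 N, or if a joint passes its speed limit or range.

## Working session

There is one attempt and no reset: what is moved stays moved. The work goes in short steps, Python scripts to look and compute and a tool call to move; the robot and the scene stay as the last step left them, time stands still between calls to the robot, and variables do not carry over. Pictures are saved under pics/ and viewed, at most 10 in all, crops included, and the job is handed in when it is done.

Besides the shell and the picture viewer there is one more tool, called after ">>>" in YAML: its name, and indented under it one key for each argument. arm_command: Moves the arm, as the interface text tells. Its arguments: {"type":"object","properties":{"motion":{"type":"array"},"force":{"type":"number"}},"required":["motion"]}

```bash
mkdir -p pics; cat > h.py <<'E'
import numpy as np, cv2, json
from scipy.spatial.transform import Rotation as R
from bench import bot
def rot(q): return R.from_quat([q[1],q[2],q[3],q[0]]).as_matrix()
def cam(n):
    s=bot.sense(); c=bot.capture(n)
    if n=="wrist":
        T=np.array(c["T_tool_cam"]); A=rot(s["tcp_rot"]); M=A@T[:3,:3]; o=np.array(s["ee_pos"])+A@T[:3,3]
    else: M=rot(c["orientation"]); o=np.array(c["origin"])
    return dict(px=c["pixels"],K=np.array(c["K"]),M=M,o=o,keys=list(c.keys()))
def ray(c,uv,z):
    d=np.linalg.inv(c["K"])@np.array([uv[0],uv[1],1.]); d=c["M"]@(d*[1,-1,-1])
    return c["o"]+d*(z-c["o"][2])/d[2]
def proj(c,P):
    p=(np.atleast_2d(P)-c["o"])@c["M"]; p=p*[1,-1,-1]; q=p@c["K"].T; return q[:,:2]/q[:,2:]
def save(c,n,box=None,s=1):
    im=c["px"][...,::-1]
    if box: im=im[box[1]:box[3],box[0]:box[2]]
    cv2.imwrite("pics/"+n+".png",cv2.resize(im,None,fx=s,fy=s,interpolation=cv2.INTER_CUBIC))
E
python3 - <<'E'
from h import *
ims=[]
s=bot.sense();print(s["tcp_rot"],s["opening"])
for n in["top","scene"]:
    c=cam(n);save(c,n+"0");print(n,c["keys"],c["o"],c["K"].tolist())
    for t in["jig","rail_wide","rail_slim","tile","spacer","stand","beaker","flask"]:
        for d in bot.cut_out(n,t)[:3]:
            m=d["region"].astype(np.uint8); z={"tile":34,"spacer":68,"rail_wide":28,"rail_slim":28,"jig":14,"stand":18}.get(t,0)
            print(t,round(d["score"],2),np.round(d["uv"]),m.sum(),cv2.boundingRect(m),np.round(ray(c,d["uv"],z)))
E
```

```text
[-3.26805764e-04  1.93673382e-01  9.81065424e-01 -1.07184615e-03] 85.48058709887727
top ['pixels', 'K', 'origin', 'orientation'] [ 470.28740565   -2.12217868 1154.90928218] [[405.0423721686298, 0.0, 318.64990907150764], [0.0, 405.0423721686298, 208.50606705184], [0.0, 0.0, 1.0]]
jig 0.74 [310. 238.] 583 (282, 215, 45, 43) [477.  15.  14.]
rail_wide 0.56 [279. 228.] 453 (269, 212, 18, 40) [509. 100.  28.]
rail_slim 0.43 [315. 238.] 158 (313, 219, 10, 39) [477.  -1.  28.]
rail_slim 0.2 [405. 226.] 172 (400, 218, 12, 18) [ 508. -251.   28.]
tile 0.84 [298. 234.] 751 (283, 219, 29, 32) [490.  46.  34.]
tile 0.17 [395. 231.] 299 (391, 216, 22, 25) [ 492. -221.   34.]
spacer 0.62 [404. 227.] 195 (399, 219, 12, 18) [ 502. -241.   68.]
spacer 0.48 [372. 239.] 114 (364, 235, 18, 8) [ 473. -153.   68.]
stand 0.59 [395. 233.] 346 (390, 216, 24, 25) [ 489. -225.   18.]
beaker 0.86 [188. 229.] 799 (173, 216, 36, 28) [511. 361.   0.]
beaker 0.31 [384. 167.] 656 (370, 154, 29, 28) [ 678. -203.    0.]
flask 0.61 [383. 167.] 682 (369, 154, 29, 29) [ 680. -201.    0.]
scene ['pixels', 'K', 'origin', 'orientation'] [ 203.45088719 -573.32324906  749.58830716] [[428.86947862516007, 0.0, 324.46507620992907], [0.0, 428.86947862516007, 198.01623288407805], [0.0, 0.0, 1.0]]
jig 0.59 [280. 214.] 836 (250, 185, 61, 52) [474.  11.  14.]
rail_wide 0.88 [267. 186.] 473 (246, 174, 47, 24) [486.  93.  28.]
tile 0.83 [278. 199.] 886 (257, 184, 42, 32) [486.  39.  34.]
spacer 0.96 [419. 296.] 589 (406, 282, 29, 31) [ 562. -338.   68.]
spacer 0.87 [320. 261.] 423 (312, 246, 19, 34) [ 456. -177.   68.]
spacer 0.79 [358. 283.] 537 (348, 271, 25, 30) [ 488. -256.   68.]
stand 0.59 [360. 298.] 638 (338, 285, 43, 31) [ 491. -261.   18.]
beaker 0.85 [225. 127.] 1083 (211, 104, 33, 44) [514. 394.   0.]
flask 0.75 [413. 235.] 1635 (391, 193, 38, 63) [ 690. -197.    0.]
```

```bash
python3 - <<'E'
from h import *
t=cv2.imread("pics/top0.png");s=cv2.imread("pics/scene0.png")
a=cv2.resize(t[140:270,160:460],(800,347),interpolation=cv2.INTER_CUBIC)
b=cv2.resize(s[90:330,200:480],(292,250),interpolation=cv2.INTER_CUBIC)
b=cv2.resize(s[170:330,230:470],(375,250),interpolation=cv2.INTER_CUBIC); e=cv2.resize(s[235:325,300:440],(388,250),interpolation=cv2.INTER_CUBIC)
w=np.zeros((597,800,3),np.uint8);w[:347]=a;w[347:,:375]=b;w[347:,385:773]=e
cv2.imwrite("pics/a.png",w)
E
```

```text
(no output)
```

View pics/a.png

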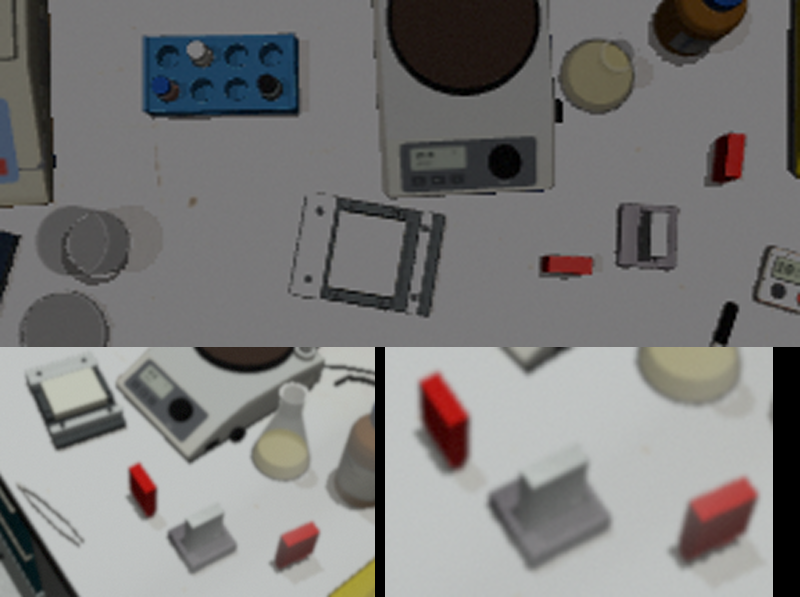

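The silver-grey bar in the stand is the spacer, at top px (404,227) and scene px (358,283). The two red look-alikes, at top px (372,239) and (433,199), are ruled out by colour. The enlarged crop at lower right confirms this. The wide rail is on the left (+y), so the spacer goes into the gap on the jig's right (-y) side.

>>> arm_command:
  motion:
    - {"xyz": [27,-45,8],"delta_rot": [0,0,2],"hand": 1}
    - {"xyz": [54,-90,16],"delta_rot": [0,0,4],"hand": 1}
    - {"xyz": [81,-135,24],"delta_rot": [0,0,6],"hand": 1}
    - {"xyz": [108,-180,32],"delta_rot": [0,0,8],"hand": 1}
    - {"xyz": [132,-224,40],"delta_rot": [0,0,10],"hand": 1}
    - {"xyz": [156,-268,48],"delta_rot": [0,0,12],"hand": 1}
    - {"xyz": [180,-312,58],"delta_rot": [0,0,12],"hand": 1}
    - {"xyz": [204,-356,58],"delta_rot": [0,0,12],"hand": 1}
    - {"xyz": [228,-400,58],"delta_rot": [0,0,12],"hand": 1}
    - {"xyz": [250,-440,58],"delta_rot": [0,0,12],"hand": 1}

```text
t: 1.9
ee_pos: [454.6, 76.1, 250.6]
tcp_rot: [0.001, 0.09, 0.996, 0.0]
contact_force: [0.5, 0.1, -0.3]
opening: 85.0
grasp_force: 0.0
```

```bash
python3 - <<'E'
from h import *
c=cam("wrist");c=cam("wrist")
s=bot.sense();print(s["t"],s["ee_pos"]);print(c["o"],c["M"].round(2).tolist(),c["K"].tolist())
save(c,"w1");np.savez("w1.npz",**{k:c[k] for k in["px","K","M","o"]})
for t in["jig","rail_wide","rail_slim","tile"]:
    for d in bot.cut_out("wrist",t)[:3]:
        m=d["region"].astype(np.uint8); z={"tile":34,"jig":14}.get(t,28)
        r=cv2.minAreaRect(cv2.findNonZero(m)); b=cv2.boxPoints(r)
        print(t,round(d["score"],2),np.round(d["uv"]),m.sum(),b.round().tolist(),[np.round(ray(c,p,z)[:2],1).tolist() for p in b])
E
```

```text
2.0 [455.85208382  72.80210574 249.25950955]
[386.66360324  83.95341585 430.83491352] [[0.19, -0.94, -0.28], [0.98, 0.18, 0.06], [-0.01, -0.29, 0.96]] [[305.0404191302897, 0.0, 316.3228434431748], [0.0, 305.0404191302897, 196.80389321500815], [0.0, 0.0, 1.0]]
jig 0.81 [280. 168.] 2349 [[253.0, 144.0], [336.0, 144.0], [336.0, 220.0], [253.0, 220.0]] [[420.0, -12.6], [441.3, 98.1], [549.9, 79.2], [527.1, -40.0]]
rail_wide 0.74 [346. 181.] 1849 [[336.0, 145.0], [360.0, 145.0], [360.0, 222.0], [336.0, 222.0]] [[440.8, 97.4], [446.7, 128.3], [553.8, 112.1], [547.4, 78.8]]
rail_slim 0.74 [267. 184.] 757 [[260.0, 146.0], [270.0, 146.0], [274.0, 222.0], [263.0, 222.0]] [[423.2, -1.4], [425.1, 12.0], [530.6, -7.8], [528.6, -22.3]]
rail_slim 0.6 [281. 169.] 2205 [[253.0, 144.0], [337.0, 144.0], [337.0, 220.0], [253.0, 220.0]] [[418.9, -9.3], [439.7, 98.9], [544.7, 80.7], [522.4, -35.9]]
tile 0.82 [307. 182.] 3134 [[279.0, 155.0], [333.0, 155.0], [333.0, 215.0], [279.0, 215.0]] [[438.7, 21.9], [452.0, 91.1], [534.0, 76.6], [519.9, 3.2]]
tile 0.21 [346. 181.] 1814 [[336.0, 222.0], [336.0, 145.0], [360.0, 145.0], [360.0, 222.0]] [[545.0, 78.9], [440.0, 97.2], [445.8, 127.6], [551.3, 111.7]]
```

View pics/w1.png

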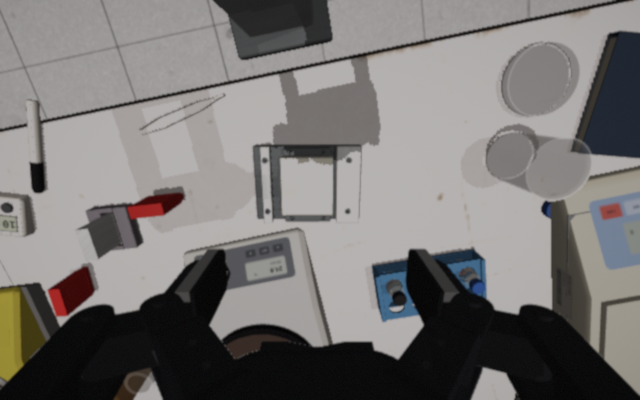

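The picture shows the jig at px (253-360, 145-220), with the slim rail at column 265 and the wide rail at column 348. The stand with the grey spacer is at about (108,228), and the red bars are at (157,205) and (72,290).

>>> arm_command:
  motion:
    - {"xyz": [2,-40,0],"delta_rot": [0,0,2],"hand": 1}
    - {"xyz": [5,-80,-10],"delta_rot": [0,0,4],"hand": 1}
    - {"xyz": [8,-125,-20],"delta_rot": [0,0,6],"hand": 1}
    - {"xyz": [11,-170,-30],"delta_rot": [0,0,8],"hand": 1}
    - {"xyz": [14,-215,-40],"delta_rot": [0,0,10],"hand": 1}
    - {"xyz": [17,-260,-55],"delta_rot": [0,0,10],"hand": 1}
    - {"xyz": [20,-295,-70],"delta_rot": [0,0,10],"hand": 1}
    - {"xyz": [21,-319,-80],"delta_rot": [0,0,10],"hand": 1}
    - {"xyz": [21,-319,-80],"delta_rot": [0,0,10],"hand": 1}
    - {"xyz": [21,-319,-80],"delta_rot": [0,0,10],"hand": 1}

```text
t: 3.2
ee_pos: [475.3, -239.2, 169.9]
tcp_rot: [-0.0, 0.002, 1.0, 0.001]
contact_force: [0.0, 0.4, 0.4]
opening: 84.9
grasp_force: 0.0
```

```bash
python3 - <<'E'
from h import *
c=cam("wrist");c=cam("wrist")
s=bot.sense();print(s["t"],s["ee_pos"],s["tcp_rot"])
np.savez("w2.npz",**{k:c[k] for k in["px","K","M","o"]})
for t in["stand","spacer"]:
    for d in bot.cut_out("wrist",t)[:3]:
        m=d["region"].astype(np.uint8); z={"stand":18,"spacer":68}[t]
        print(t,round(d["score"],2),np.round(d["uv"]),m.sum(),cv2.boundingRect(m),np.round(ray(c,d["uv"],z)))
u=proj(c,[[495,-245,40]])[0].astype(int);print(u)
x,y=np.clip(u-[80,60],0,[480,280]);print(x,y);save(c,"w2",(x,y,x+160,y+120),5)
E
```

```text
3.3 [ 475.72909365 -239.11996824  170.98384849] [ 7.93587207e-04  1.50472240e-03  9.99998548e-01 -9.72095735e-05]
stand 0.96 [322. 189.] 2180 (282, 162, 56, 61) [ 494. -233.   18.]
spacer 0.95 [237. 264.] 1170 (225, 235, 27, 62) [ 562. -321.   68.]
spacer 0.89 [394. 180.] 1325 (367, 161, 57, 29) [ 472. -164.   68.]
spacer 0.79 [309. 203.] 939 (298, 174, 20, 58) [ 494. -246.   68.]
[310 195]
230 135
```

View pics/w2.png

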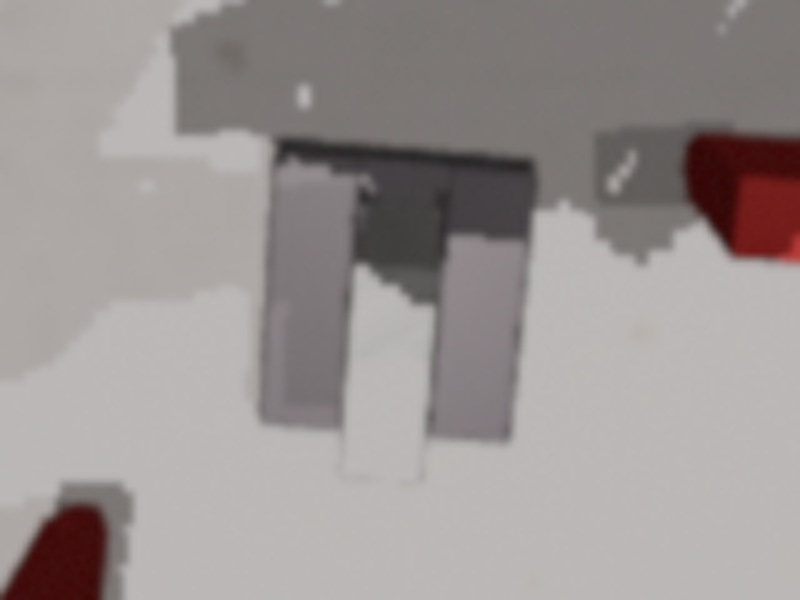

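```bash
python3 - <<'E'
from h import *
c=np.load("w2.npz")
f=lambda p,z:ray(c,(230+p[0]/5,135+p[1]/5),z)[:2]
S=np.array([f(p,18) for p in[(278,160),(535,172),(511,440),(262,422)]]);print(S.round(1),S.mean(0))
for a,b in[(0,3),(1,2)]:
    v=S[b]-S[a];print(np.linalg.norm(v),np.degrees(np.arctan2(v[1],v[0])))
v=S[0]-S[1];print(np.linalg.norm(v),np.degrees(np.arctan2(v[1],v[0])))
P=np.array([f(p,68) for p in[(342,478),(420,482),(357,268),(441,240)]]);print(P.round(1))
# predicted spacer px for pose
for th in[-3,-5,-7]:
    r=np.radians(th);X=np.array([np.cos(r),np.sin(r)]);Y=np.array([-X[1],X[0]])
    q=[[*(S.mean(0)+sx*22.5*X+sy*8.5*Y),68] for sx,sy in[(1,-1),(1,1),(-1,-1),(-1,1)]]
    print(th,((proj(c,q)-[230,135])*5).round().tolist())
E
```

```text
[[ 468.6 -272.9]
 [ 471.6 -215.8]
 [ 535.5 -220.5]
 [ 530.7 -278.7]] [ 501.61555219 -246.96977222]
62.366611059158 -5.351551573395254
64.08001232652327 -4.193751086643709
57.21603166474402 -92.98772729341677
[[ 523.8 -257.1]
 [ 524.7 -241.4]
 [ 480.1 -253.3]
 [ 474.6 -237.1]]
-3 [[344.0, 477.0], [429.0, 481.0], [352.0, 261.0], [440.0, 265.0]]
-5 [[340.0, 476.0], [425.0, 482.0], [356.0, 260.0], [444.0, 267.0]]
-7 [[337.0, 474.0], [421.0, 483.0], [360.0, 259.0], [448.0, 269.0]]
```

>>> arm_command:
  motion:
    - {"xyz": [11,0,-20],"delta_rot": [0,0,-2],"hand": 0.2}
    - {"xyz": [21.5,0,-50],"delta_rot": [0,0,-4.5],"hand": 0.2}
    - {"xyz": [21.5,0,-70],"delta_rot": [0,0,-4.5],"hand": 0.2}
    - {"xyz": [21.5,0,-70],"delta_rot": [0,0,-4.5],"hand": 0.2}
    - {"xyz": [21.5,0,-70],"delta_rot": [0,0,-4.5],"hand": 0.2}
    - {"xyz": [21.5,0,-70],"delta_rot": [0,0,-4.5],"hand": 0.2}
    - {"xyz": [21.5,0,-70],"delta_rot": [0,0,-4.5],"hand": 0.2}
    - {"xyz": [21.5,0,-70],"delta_rot": [0,0,-4.5],"hand": 0.2}
    - {"xyz": [21.5,0,-70],"delta_rot": [0,0,-4.5],"hand": 0.2}
    - {"xyz": [21.5,0,-70],"delta_rot": [0,0,-4.5],"hand": 0.2}

```text
t: 4.4
ee_pos: [496.5, -241.1, 100.2]
tcp_rot: [0.0, 0.042, 0.999, -0.0]
contact_force: [0.4, 0.4, 0.1]
opening: 51.5
grasp_force: 0.0
```

>>> arm_command:
  motion:
    - {"xyz": [5,-6,0],"delta_rot": [0,0,0],"hand": 0.2}
    - {"xyz": [5,-6,-8],"delta_rot": [0,0,0],"hand": 0.2}
    - {"xyz": [5,-6,-16],"delta_rot": [0,0,0],"hand": 0.2}
    - {"xyz": [5,-6,-16],"delta_rot": [0,0,0],"hand": 0.2}
    - {"xyz": [5,-6,-16],"delta_rot": [0,0,0],"hand": 0.2}
    - {"xyz": [5,-6,-16],"delta_rot": [0,0,0],"hand": 0.2}
    - {"xyz": [5,-6,-16],"delta_rot": [0,0,0],"hand": 0.2}
    - {"xyz": [5,-6,-16],"delta_rot": [0,0,0],"hand": 0.2}
    - {"xyz": [5,-6,-16],"delta_rot": [0,0,0],"hand": 0.2}
    - {"xyz": [5,-6,-16],"delta_rot": [0,0,0],"hand": 0.2}

```text
t: 5.4
ee_pos: [501.5, -247.0, 84.1]
tcp_rot: [0.0, 0.042, 0.999, -0.0]
contact_force: [-0.6, -0.2, -0.2]
opening: 51.0
grasp_force: 0.0
```

```bash
python3 - <<'E'
from h import *
c=cam("wrist");c=cam("wrist")
s=bot.sense();print(s["t"],s["ee_pos"],s["tcp_rot"])
np.savez("w3.npz",**{k:c[k] for k in["px","K","M","o"]})
u=proj(c,[[501,-247,68]])[0].astype(int);print(u)
x,y=np.clip(u-[80,60],0,[480,280]);print(x,y)
r=np.radians(-4.5);X=np.array([np.cos(r),np.sin(r)]);Y=np.array([-X[1],X[0]])
q=proj(c,[[*(np.array([501.6,-247])+sx*22.5*X+sy*8.5*Y),68] for sx,sy in[(1,-1),(1,1),(-1,1),(-1,-1)]])
im=cv2.resize(c["px"][y:y+120,x:x+160],None,fx=5,fy=5,interpolation=cv2.INTER_CUBIC)[...,::-1].copy()
cv2.polylines(im,[((q-[x,y])*5).astype(np.int32)],True,(0,255,0),1)
cv2.imwrite("pics/w3.png",im)
E
```

```text
5.5 [ 501.45657649 -246.95972926   84.01201966] [9.73843650e-05 4.21785125e-02 9.99110086e-01 3.97209095e-06]
[315 214]
235 154
```

View pics/w3.png

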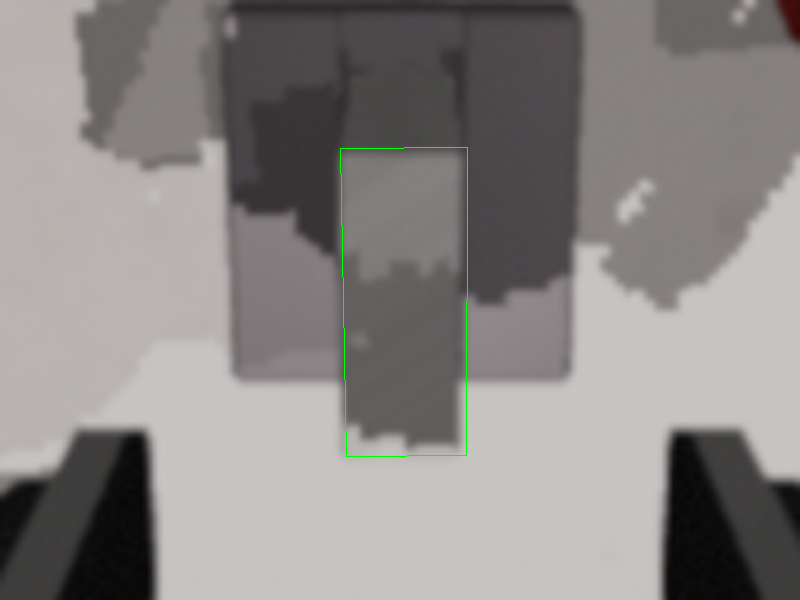

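The overlay (green) matches the spacer's top face at crop px (341-467, 148-456), midway between the fingers. I'll descend and grip.

>>> arm_command:
  motion:
    - {"xyz": [0,0,-15],"delta_rot": [0,0,0],"hand": 0.2}
    - {"xyz": [0,0,-30],"delta_rot": [0,0,0],"hand": 0.2}
    - {"xyz": [0,0,-40],"delta_rot": [0,0,0],"hand": 0.2}
    - {"xyz": [0,0,-47],"delta_rot": [0,0,0],"hand": 0.2}
    - {"xyz": [0,0,-47],"delta_rot": [0,0,0],"hand": 0.2}
    - {"xyz": [0,0,-47],"delta_rot": [0,0,0],"hand": -1}
    - {"xyz": [0,0,-47],"delta_rot": [0,0,0],"hand": -1}
    - {"xyz": [0,0,-47],"delta_rot": [0,0,0],"hand": -1}
    - {"xyz": [0,0,-47],"delta_rot": [0,0,0],"hand": -1}
    - {"xyz": [0,0,-47],"delta_rot": [0,0,0],"hand": -1}
  force: 80

```text
t: 6.5
ee_pos: [501.6, -247.1, 37.3]
tcp_rot: [0.0, 0.042, 0.999, -0.0]
contact_force: [0.5, 0.1, 0.5]
opening: 0.1
grasp_force: 0.0
```

```bash
python3 - <<'E'
from h import *
c=cam("wrist");c=cam("wrist");s=bot.sense();print(s["t"],s["ee_pos"],s["opening"],s["grasp_force"])
d=cam("scene");e=cam("top")
a=cv2.resize(c["px"][60:360,120:520],(560,420));b=cv2.resize(d["px"][240:340,300:450],(240,160),interpolation=cv2.INTER_CUBIC);f=cv2.resize(e["px"][190:260,350:450],(240,168),interpolation=cv2.INTER_CUBIC)
w=np.zeros((420,800,3),np.uint8);w[:,:560]=a;w[:160,560:]=b;w[200:368,560:]=f
cv2.imwrite("pics/w4.png",w[...,::-1])
E
```

```text
6.6 [ 501.48679588 -246.95821233   37.09178043] -0.004862497978266781 0.0
```

View pics/w4.png

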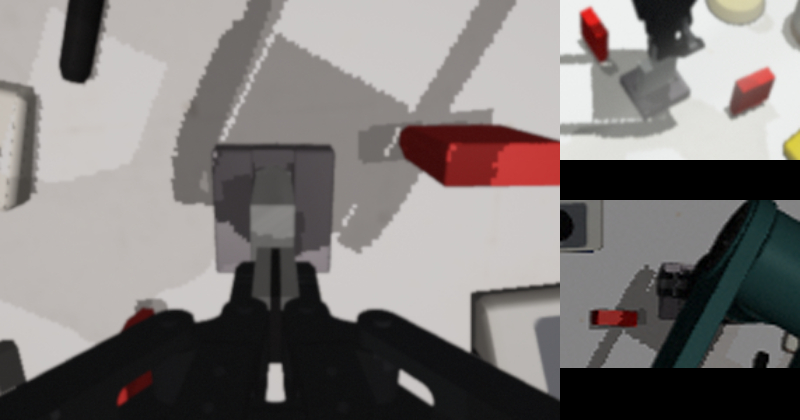

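```bash
python3 - <<'E'
from h import *
c=cam("wrist");T=np.array(bot.capture("wrist")["T_tool_cam"]);print(T.round(3))
s=bot.sense();p=np.array(s["ee_pos"]);A=rot(s["tcp_rot"]);print(A.round(2).tolist(),p)
for k in(0,10,19,40,73):print(k,proj(c,p-A[:,2]*k))
for n in["scene","top"]:
    d=cam(n);print(n,proj(d,p),proj(d,p-A[:,2]*40)); np.savez(n+"4.npz",**{k:d[k] for k in["px","K","M","o"]})
d=np.load("scene4.npz")
u=proj(d,p)[0].astype(int)
im=cv2.resize(d["px"][u[1]-50:u[1]+40,u[0]-60:u[0]+60],(800,600),interpolation=cv2.INTER_CUBIC)[...,::-1].copy()
r=np.radians(-4.5);X=np.array([np.cos(r),np.sin(r)]);Y=np.array([-X[1],X[0]])
f=lambda q:((q-[u[0]-60,u[1]-50])*6.667).astype(np.int32)
for z in(18,68):
  cv2.polylines(im,[f(proj(d,[[*(np.array([501.6,-247])+sx*22.5*X+sy*8.5*Y),z] for sx,sy in[(1,-1),(1,1),(-1,1),(-1,-1)]]))],True,(0,255,0),1)
cv2.circle(im,f(proj(d,p))[0].tolist(),5,(0,0,255),2)
cv2.imwrite("pics/s4.png",im)
E
```

```text
[[-1.00000e-03  9.58000e-01  2.85000e-01  7.19450e+01]
 [ 1.00000e+00  1.00000e-03  0.00000e+00  1.95000e-01]
 [-0.00000e+00  2.85000e-01 -9.58000e-01 -1.81615e+02]
 [ 0.00000e+00  0.00000e+00  0.00000e+00  1.00000e+00]]
[[-1.0, 0.08, -0.0], [0.08, 1.0, 0.0], [0.0, 0.0, -1.0]] [ 501.39947113 -246.89871034   36.89906586]
0 [[316.16846347 223.57935802]]
10 [[316.16553366 229.6699734 ]]
19 [[316.16262472 235.71720629]]
40 [[316.15458883 252.42256997]]
73 [[316.13672019 289.56866863]]
scene [[359.90213409 284.65803947]] [[361.09963327 273.07001706]]
top [[404.14312625 227.77206821]] [[407.41037231 227.29215336]]
```

View pics/s4.png

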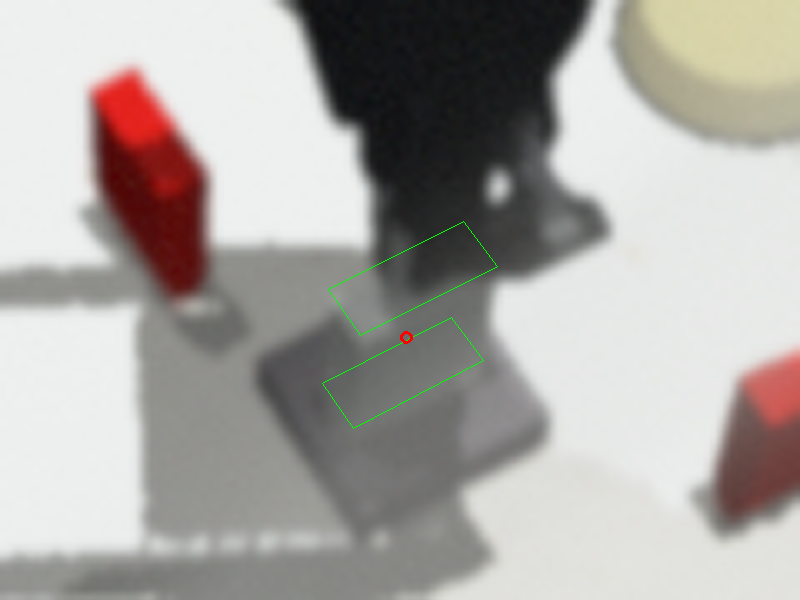

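```bash
python3 - <<'E'
from h import *
c=cam("wrist");s=bot.sense();p=np.array(s["ee_pos"]);A=rot(s["tcp_rot"]);print(s["t"],p,s["contact_force"],s["opening"],np.round(s["tau"],2))
x,y=240,140
im=cv2.resize(c["px"][y:y+120,x:x+160],None,fx=5,fy=5,interpolation=cv2.INTER_CUBIC)[...,::-1].copy()
im=np.clip(im.astype(float)*1.4,0,255).astype(np.uint8)
r=np.radians(-4.5);X=np.array([np.cos(r),np.sin(r)]);Y=np.array([-X[1],X[0]])
f=lambda q:((q-[x,y])*5).astype(np.int32)
for C,a,b,z in([501.6,-247],22.5,8.5,68),([501.6,-247],33,30,18):
  cv2.polylines(im,[f(proj(c,[[*(np.array(C)+sx*a*X+sy*b*Y),z] for sx,sy in[(1,-1),(1,1),(-1,1),(-1,-1)]]))],True,(0,255,0),1)
for k in(0,10,20,30,40):cv2.circle(im,f(proj(c,p-A[:,2]*k))[0].tolist(),3,(0,0,255),1)
cv2.imwrite("pics/w5.png",im)
E
```

```text
6.95 [ 501.38848747 -246.93037742   36.90819945] [-0.1337014  -0.28824797  0.6740509 ] -0.46732680641505353 [ -0.   -37.35 -29.13   0.     0.    -0.  ]
```

View pics/w5.png

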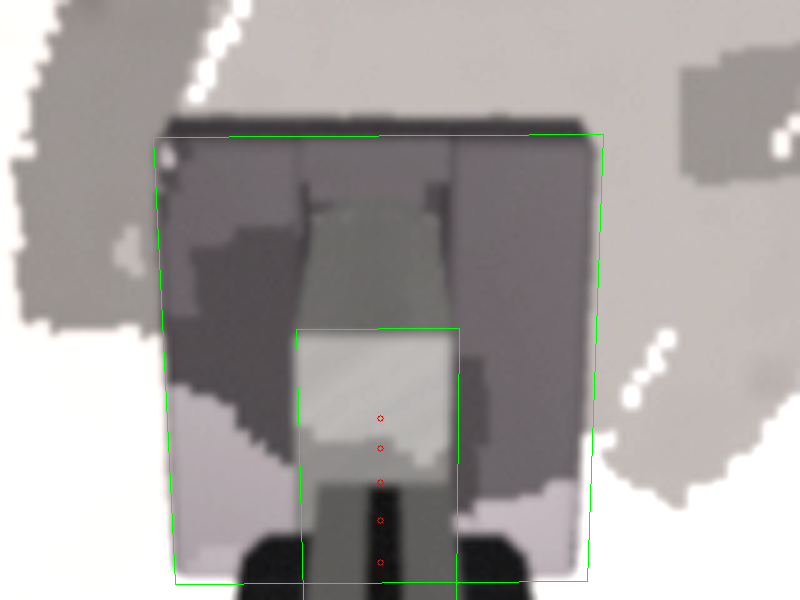

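The overlay shows the stand and spacer where expected, at crop px (155-600, 135-580). The shut finger pads, with tips at crop row 485, lie above the spacer's top face, so the tips reach less far than reported. I'll reopen, go down in a careful step and close again to test this.

>>> arm_command:
  motion:
    - {"xyz": [0,0,0],"delta_rot": [0,0,0],"hand": 0.2}
    - {"xyz": [0,0,0],"delta_rot": [0,0,0],"hand": 0.2}
    - {"xyz": [0,0,0],"delta_rot": [0,0,0],"hand": 0.2}
    - {"xyz": [0,0,0],"delta_rot": [0,0,0],"hand": 0.2}
    - {"xyz": [0,0,-6],"delta_rot": [0,0,0],"hand": 0.2}
    - {"xyz": [0,0,-12],"delta_rot": [0,0,0],"hand": 0.2}
    - {"xyz": [0,0,-17],"delta_rot": [0,0,0],"hand": 0.2}
    - {"xyz": [0,0,-17],"delta_rot": [0,0,0],"hand": 0.2}
    - {"xyz": [0,0,-17],"delta_rot": [0,0,0],"hand": 0.2}
    - {"xyz": [0,0,-17],"delta_rot": [0,0,0],"hand": 0.2}

```text
t: 7.95
ee_pos: [501.6, -247.0, 20.1]
tcp_rot: [0.0, 0.042, 0.999, -0.0]
contact_force: [-0.2, 0.0, -0.0]
opening: 50.9
grasp_force: 0.0
```

>>> arm_command:
  motion:
    - {"xyz": [0,0,0],"delta_rot": [0,0,0],"hand": -1}
    - {"xyz": [0,0,0],"delta_rot": [0,0,0],"hand": -1}
    - {"xyz": [0,0,0],"delta_rot": [0,0,0],"hand": -1}
    - {"xyz": [0,0,0],"delta_rot": [0,0,0],"hand": -1}
    - {"xyz": [0,0,0],"delta_rot": [0,0,0],"hand": -1}
    - {"xyz": [0,0,0],"delta_rot": [0,0,0],"hand": -1}
    - {"xyz": [0,0,0],"delta_rot": [0,0,0],"hand": -1}
    - {"xyz": [0,0,0],"delta_rot": [0,0,0],"hand": -1}
    - {"xyz": [0,0,0],"delta_rot": [0,0,0],"hand": -1}
    - {"xyz": [0,0,0],"delta_rot": [0,0,0],"hand": -1}
  force: 30

```text
t: 8.95
ee_pos: [501.7, -247.1, 20.3]
tcp_rot: [0.0, 0.042, 0.999, -0.0]
contact_force: [0.5, -0.4, 3.3]
opening: 16.1
grasp_force: 32.0
```

>>> arm_command:
  motion:
    - {"xyz": [0,0,0],"delta_rot": [0,0,0],"hand": 0.0}
    - {"xyz": [0,0,0],"delta_rot": [0,0,0],"hand": 0.0}
    - {"xyz": [0,0,0],"delta_rot": [0,0,0],"hand": 0.0}
    - {"xyz": [0,0,-6],"delta_rot": [0,0,0],"hand": 0.0}
    - {"xyz": [0,0,-12],"delta_rot": [0,0,0],"hand": 0.0}
    - {"xyz": [0,0,-18],"delta_rot": [0,0,0],"hand": 0.0}
    - {"xyz": [0,0,-24],"delta_rot": [0,0,0],"hand": 0.0}
    - {"xyz": [0,0,-24],"delta_rot": [0,0,0],"hand": 0.0}
    - {"xyz": [0,0,-24],"delta_rot": [0,0,0],"hand": 0.0}
    - {"xyz": [0,0,-24],"delta_rot": [0,0,0],"hand": 0.0}

```text
t: 9.95
ee_pos: [501.7, -247.1, -3.8]
tcp_rot: [0.0, 0.042, 0.999, -0.0]
contact_force: [0.0, -0.7, -0.3]
opening: 42.4
grasp_force: 0.0
```

>>> arm_command:
  motion:
    - {"xyz": [0,0,0],"delta_rot": [0,0,0],"hand": -1}
    - {"xyz": [0,0,0],"delta_rot": [0,0,0],"hand": -1}
    - {"xyz": [0,0,0],"delta_rot": [0,0,0],"hand": -1}
    - {"xyz": [0,0,0],"delta_rot": [0,0,0],"hand": -1}
    - {"xyz": [0,0,0],"delta_rot": [0,0,0],"hand": -1}
    - {"xyz": [0,0,0],"delta_rot": [0,0,0],"hand": -1}
    - {"xyz": [0,0,0],"delta_rot": [0,0,0],"hand": -1}
    - {"xyz": [0,0,0],"delta_rot": [0,0,0],"hand": -1}
    - {"xyz": [0,0,0],"delta_rot": [0,0,0],"hand": -1}
    - {"xyz": [0,0,0],"delta_rot": [0,0,0],"hand": -1}
  force: 80

```text
t: 10.95
ee_pos: [501.8, -247.2, -3.6]
tcp_rot: [0.0, 0.042, 0.999, -0.0]
contact_force: [-0.0, -0.4, 5.1]
opening: 16.0
grasp_force: 78.2
```

>>> arm_command:
  motion:
    - {"xyz": [0,0,20],"delta_rot": [0,0,0],"hand": -1}
    - {"xyz": [0,0,50],"delta_rot": [0,0,0],"hand": -1}
    - {"xyz": [0,0,85],"delta_rot": [0,0,0],"hand": -1}
    - {"xyz": [0,0,110],"delta_rot": [0,0,0],"hand": -1}
    - {"xyz": [-3,30,110],"delta_rot": [0,0,-1],"hand": -1}
    - {"xyz": [-6,70,110],"delta_rot": [0,0,-2],"hand": -1}
    - {"xyz": [-10,110,110],"delta_rot": [0,0,-3],"hand": -1}
    - {"xyz": [-14,150,110],"delta_rot": [0,0,-4],"hand": -1}
    - {"xyz": [-17,190,110],"delta_rot": [0,0,-5],"hand": -1}
    - {"xyz": [-20,225,110],"delta_rot": [0,0,-5],"hand": -1}

```text
t: 11.95
ee_pos: [479.8, -19.9, 104.2]
tcp_rot: [-0.002, 0.086, 0.996, 0.0]
contact_force: [0.6, 0.4, -1.1]
opening: 15.7
grasp_force: 78.3
```

>>> arm_command:
  motion:
    - {"xyz": [0,15,0],"delta_rot": [0,0,0],"hand": -1}
    - {"xyz": [0,30,0],"delta_rot": [0,0,0],"hand": -1}
    - {"xyz": [0,30,0],"delta_rot": [0,0,0],"hand": -1}
    - {"xyz": [0,30,0],"delta_rot": [0,0,0],"hand": -1}
    - {"xyz": [0,30,0],"delta_rot": [0,0,0],"hand": -1}
    - {"xyz": [0,30,0],"delta_rot": [0,0,0],"hand": -1}
    - {"xyz": [0,30,0],"delta_rot": [0,0,0],"hand": -1}
    - {"xyz": [0,30,0],"delta_rot": [0,0,0],"hand": -1}
    - {"xyz": [0,30,0],"delta_rot": [0,0,0],"hand": -1}
    - {"xyz": [0,30,0],"delta_rot": [0,0,0],"hand": -1}

```text
t: 12.95
ee_pos: [481.4, 8.0, 105.9]
tcp_rot: [0.0, 0.086, 0.996, 0.0]
contact_force: [-0.1, -0.2, -1.7]
opening: 16.1
grasp_force: 78.5
```

```bash
python3 - <<'E'
from h import *
c=cam("wrist");s=bot.sense();p=np.array(s["ee_pos"]);A=rot(s["tcp_rot"]);print(s["t"],p,s["tcp_rot"],s["contact_force"],s["opening"],s["grasp_force"])
np.savez("w6.npz",**{k:c[k] for k in["px","K","M","o"]})
for t in["jig","rail_wide","rail_slim","tile","spacer"]:
    for d in bot.cut_out("wrist",t)[:2]:
        m=d["region"].astype(np.uint8); print(t,round(d["score"],2),np.round(d["uv"]),m.sum(),cv2.boundingRect(m))
x,y=240,100
im=cv2.resize(c["px"][y:y+150,x:x+200],None,fx=4,fy=4,interpolation=cv2.INTER_CUBIC)[...,::-1]
cv2.imwrite("pics/w6.png",np.clip(im*1.3,0,255).astype(np.uint8))
E
```

```text
13.0 [481.41317451   7.99346626 105.92706368] [1.45504097e-05 8.57579244e-02 9.96316002e-01 5.19509380e-05] [ 0.01412501 -0.98439145 -0.69589893] 15.911836311027026 78.46417307853699
jig 0.89 [319. 149.] 4228 (280, 125, 130, 120)
rail_wide 0.58 [424. 183.] 4605 (400, 128, 52, 119)
rail_slim 0.61 [297. 170.] 1247 (292, 127, 16, 109)
tile 0.72 [365. 185.] 6870 (323, 144, 85, 91)
spacer 0.92 [ 16. 331.] 2005 (0, 301, 42, 73)
spacer 0.64 [317. 265.] 5232 (296, 194, 42, 140)
```

View pics/w6.png

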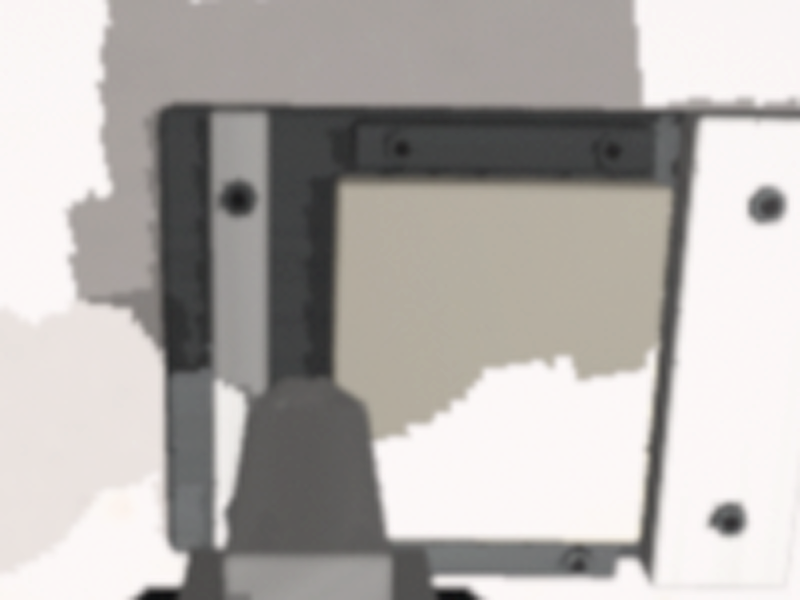

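```bash
python3 - <<'E'
from h import *
from scipy.optimize import least_squares
c=dict(np.load("w6.npz"));o0=c["o"].copy()
uv=np.array([(210,112),(268,112),(697,115),(650,580),(213,370),(337,181),(672,186),(643,540),(335,380)])/4+[240,100]
def pts(v):
    x,y,th,dz,tx,ty=v;L=[(-54,-62,28),(-54,-50,28),(-54,40,28),(54,40,28),(0,-62,28),(tx-40,ty-35,34),(tx-40,ty+35,34),(tx+40,ty+35,34),(0,ty-35,34)]
    r=R.from_euler("z",th,degrees=True).as_matrix();return np.array(L)@r.T+[x,y,0]
def res(v):
    c["o"]=o0+[0,0,v[3]];e=proj(c,pts(v))-uv;e[[4,8],1]=0;return np.r_[e.ravel(),v[4]/2,v[3]/20]
f=least_squares(res,[488,49,-9.6,0,0,0]);print(f.x.round(2),res(f.x).round(1))
c["o"]=o0+[0,0,f.x[3]]
# spacer in hand: ray its visible near edges
g=lambda a,z:ray(c,(240+a[0]/4,100+a[1]/4),z)
a=(g((225,556),177.5)+g((393,556),177.5))/2;b=(g((268,382),113.5)+g((345,382),113.5))/2
print("top near mid",a,"foot near mid",b)
Rz=R.from_euler("z",f.x[2],degrees=True).as_matrix()
for q in(a,b):print("in jig",(Rz.T@(q-[f.x[0],f.x[1],0])).round(1))
print("tcp in jig",(Rz.T@(np.array([481.4,8,0])-[f.x[0],f.x[1],0])).round(1))
E
```

```text
[ 4.886e+02  4.931e+01 -1.026e+01  2.650e+00  1.000e-01 -1.700e-01] [ 0.1 -0.2 -0.2 -0.1 -0.4 -0.2  0.2  0.7  0.3  0.   0.2  0.5  0.3 -0.3
 -0.6 -0.3  0.1  0.   0.1  0.1]
top near mid [461.1098478   12.08391384 177.5       ] foot near mid [461.60462068  11.83300294 113.5       ]
in jig [-20.4 -41.5 177.5]
in jig [-19.9 -41.7 113.5]
tcp in jig [  0.3 -41.9   0. ]
```

The picture shows the spacer's nose at crop px (305,385), over the dark gap between the slim rail (inner edge at column 268) and the tile (left edge at column 335). The jig fit is good to 0.7 px. I'll shift 1 mm and go down.

>>> arm_command:
  motion:
    - {"xyz": [0,1.2,-10],"delta_rot": [0,0,-0.4],"hand": -1}
    - {"xyz": [0,1.2,-25],"delta_rot": [0,0,-0.4],"hand": -1}
    - {"xyz": [0,1.2,-40],"delta_rot": [0,0,-0.4],"hand": -1}
    - {"xyz": [0,1.2,-55],"delta_rot": [0,0,-0.4],"hand": -1}
    - {"xyz": [0,1.2,-65],"delta_rot": [0,0,-0.4],"hand": -1}
    - {"xyz": [0,1.2,-72],"delta_rot": [0,0,-0.4],"hand": -1}
    - {"xyz": [0,1.2,-72],"delta_rot": [0,0,-0.4],"hand": -1}
    - {"xyz": [0,1.2,-75],"delta_rot": [0,0,-0.4],"hand": -1}
    - {"xyz": [0,1.2,-78],"delta_rot": [0,0,-0.4],"hand": -1}
    - {"xyz": [0,1.2,-80],"delta_rot": [0,0,-0.4],"hand": -1}

```text
t: 14.25
ee_pos: [481.8, 9.2, 26.2]
tcp_rot: [0.0, 0.089, 0.996, 0.0]
contact_force: [-0.3, -0.3, -1.5]
opening: 16.3
grasp_force: 78.4
```

```bash
python3 - <<'E'
from h import *
c=cam("wrist");s=bot.sense();p=np.array(s["ee_pos"]);print(s["t"],p,s["contact_force"],s["opening"])
x,y=180,60
im=cv2.resize(c["px"][y:y+200,x:x+260],None,fx=3,fy=3,interpolation=cv2.INTER_CUBIC)[...,::-1]
cv2.imwrite("pics/w7.png",np.clip(im*1.3,0,255).astype(np.uint8))
E
```

```text
14.3 [481.43012034   9.26557813  25.77717495] [-0.1777337  -0.02593318 -2.51082816] 16.20899827976105
```

View pics/w7.png

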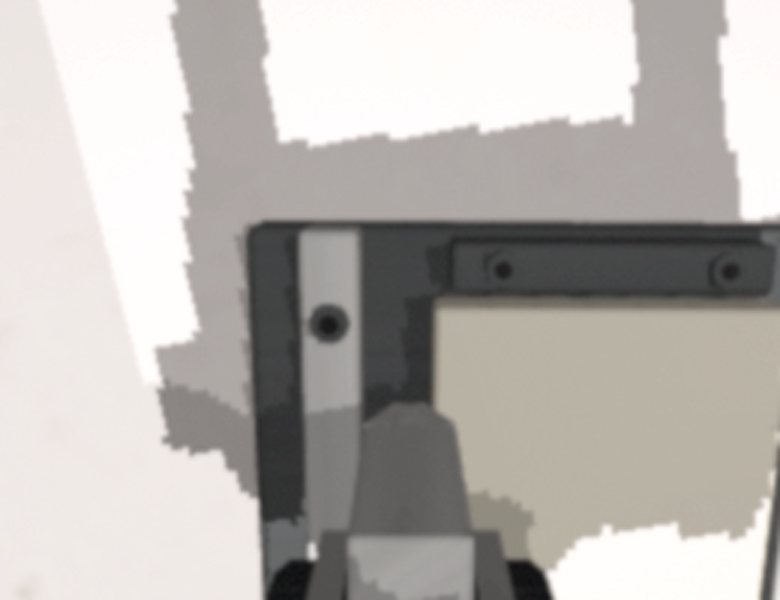

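The nose, centred at crop column 412, is within the gap (columns 360-434), slightly towards the tile. I'll shift back 0.8 mm and push home.

>>> arm_command:
  motion:
    - {"xyz": [0,-0.8,0],"delta_rot": [0,0,0],"hand": -1}
    - {"xyz": [0,-0.8,-3],"delta_rot": [0,0,0],"hand": -1}
    - {"xyz": [0,-0.8,-6],"delta_rot": [0,0,0],"hand": -1}
    - {"xyz": [0,-0.8,-9],"delta_rot": [0,0,0],"hand": -1}
    - {"xyz": [0,-0.8,-12],"delta_rot": [0,0,0],"hand": -1}
    - {"xyz": [0,-0.8,-14],"delta_rot": [0,0,0],"hand": -1}
    - {"xyz": [0,-0.8,-16],"delta_rot": [0,0,0],"hand": -1}
    - {"xyz": [0,-0.8,-17],"delta_rot": [0,0,0],"hand": -1}
    - {"xyz": [0,-0.8,-17],"delta_rot": [0,0,0],"hand": -1}
    - {"xyz": [0,-0.8,-17],"delta_rot": [0,0,0],"hand": -1}

```text
t: 15.3
ee_pos: [481.3, 8.5, 8.9]
tcp_rot: [-0.0, 0.089, 0.996, 0.0]
contact_force: [-0.1, -1.3, -1.4]
opening: 16.0
grasp_force: 78.5
```

>>> arm_command:
  motion:
    - {"xyz": [0,0,-1],"delta_rot": [0,0,0],"hand": -1}
    - {"xyz": [0,0,-1.5],"delta_rot": [0,0,0],"hand": -1}
    - {"xyz": [0,0,-2],"delta_rot": [0,0,0],"hand": -1}
    - {"xyz": [0,0,-2.5],"delta_rot": [0,0,0],"hand": -1}
    - {"xyz": [0,0,-3],"delta_rot": [0,0,0],"hand": -1}
    - {"xyz": [0,0,-3],"delta_rot": [0,0,0],"hand": -1}
    - {"xyz": [0,0,-3],"delta_rot": [0,0,0],"hand": -1}
    - {"xyz": [0,0,-3],"delta_rot": [0,0,0],"hand": -1}
    - {"xyz": [0,0,-3],"delta_rot": [0,0,0],"hand": -1}
    - {"xyz": [0,0,-3],"delta_rot": [0,0,0],"hand": -1}

```text
t: 16.3
ee_pos: [481.5, 8.5, 6.4]
tcp_rot: [0.0, 0.089, 0.996, 0.0]
contact_force: [-3.2, -0.0, 6.4]
opening: 16.1
grasp_force: 79.0
```

>>> arm_command:
  motion:
    - {"xyz": [0,0,-0.5],"delta_rot": [0,0,0],"hand": -1}
    - {"xyz": [0,0,-1],"delta_rot": [0,0,0],"hand": -1}
    - {"xyz": [0,0,-1],"delta_rot": [0,0,0],"hand": -1}
    - {"xyz": [0,0,-1],"delta_rot": [0,0,0],"hand": -1}
    - {"xyz": [0,0,0],"delta_rot": [0,0,0],"hand": -0.4}
    - {"xyz": [0,0,0],"delta_rot": [0,0,0],"hand": -0.4}
    - {"xyz": [0,0,0],"delta_rot": [0,0,0],"hand": -0.4}
    - {"xyz": [0,0,0],"delta_rot": [0,0,0],"hand": -0.4}
    - {"xyz": [0,0,0],"delta_rot": [0,0,0],"hand": -0.4}
    - {"xyz": [0,0,0],"delta_rot": [0,0,0],"hand": -0.4}

```text
t: 17.3
ee_pos: [481.3, 8.5, 5.7]
tcp_rot: [-0.0, 0.089, 0.996, 0.0]
contact_force: [-0.3, 0.1, 0.2]
opening: 25.7
grasp_force: 0.0
```

>>> arm_command:
  motion:
    - {"xyz": [0,0,10],"delta_rot": [0,0,0],"hand": -0.4}
    - {"xyz": [0,0,30],"delta_rot": [0,0,0],"hand": -0.4}
    - {"xyz": [0,0,55],"delta_rot": [0,0,0],"hand": -0.4}
    - {"xyz": [0,0,75],"delta_rot": [0,0,0],"hand": -0.4}
    - {"xyz": [0,0,75],"delta_rot": [0,0,0],"hand": -0.4}
    - {"xyz": [5,28,75],"delta_rot": [0,0,0],"hand": -1}
    - {"xyz": [9.7,54.6,75],"delta_rot": [0,0,0],"hand": -1}
    - {"xyz": [9.7,54.6,75],"delta_rot": [0,0,0],"hand": -1}
    - {"xyz": [9.7,54.6,75],"delta_rot": [0,0,0],"hand": -1}
    - {"xyz": [9.7,54.6,75],"delta_rot": [0,0,0],"hand": -1}

```text
t: 18.3
ee_pos: [490.6, 62.4, 80.3]
tcp_rot: [-0.001, 0.089, 0.996, -0.0]
contact_force: [-0.1, 0.2, -0.6]
opening: -0.1
grasp_force: 0.0
```

```bash
python3 - <<'E'
from h import *
c=cam("wrist");s=bot.sense();p=np.array(s["ee_pos"]);print(s["t"],p,s["contact_force"],s["opening"])
x,y=180,80
im=cv2.resize(c["px"][y:y+200,x:x+260],None,fx=3,fy=3,interpolation=cv2.INTER_CUBIC)[...,::-1]
cv2.imwrite("pics/w8.png",np.clip(im*1.2,0,255).astype(np.uint8))
E
```

```text
18.35 [490.76052391  62.29595343  80.45728616] [-0.09752432 -0.40507998 -1.04262715] -0.055078632801936755
```

View pics/w8.png

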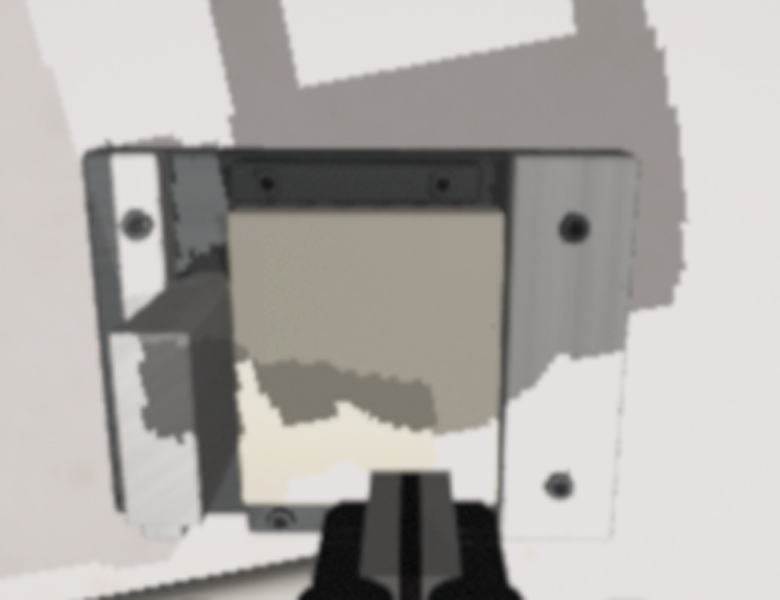

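The spacer stands in the slim-side gap (crop px 112-200, 330-530) and the tile lies close to the wide rail (tile edge at column 503, rail at 510). Next I'll press the tile with shut fingers.

>>> arm_command:
  motion:
    - {"xyz": [0,0,-20],"delta_rot": [0,0,0],"hand": -1}
    - {"xyz": [0,0,-45],"delta_rot": [0,0,0],"hand": -1}
    - {"xyz": [0,0,-62],"delta_rot": [0,0,0],"hand": -1}
    - {"xyz": [0,0,-70],"delta_rot": [0,0,0],"hand": -1}
    - {"xyz": [0,0,-70],"delta_rot": [0,0,0],"hand": -1}
    - {"xyz": [0,0,-72],"delta_rot": [0,0,0],"hand": -1}
    - {"xyz": [0,0,-74],"delta_rot": [0,0,0],"hand": -1}
    - {"xyz": [0,0,-76],"delta_rot": [0,0,0],"hand": -1}
    - {"xyz": [0,0,-76],"delta_rot": [0,0,0],"hand": -1}
    - {"xyz": [0,0,-76],"delta_rot": [0,0,0],"hand": -1}

```text
t: 19.35
ee_pos: [491.3, 63.1, 5.2]
tcp_rot: [0.0, 0.089, 0.996, 0.0]
contact_force: [0.2, -0.2, -0.0]
opening: -0.1
grasp_force: 0.0
```

>>> arm_command:
  motion:
    - {"xyz": [0,0,-1],"delta_rot": [0,0,0],"hand": -1}
    - {"xyz": [0,0,-2],"delta_rot": [0,0,0],"hand": -1}
    - {"xyz": [0,0,-3],"delta_rot": [0,0,0],"hand": -1}
    - {"xyz": [0,0,-4],"delta_rot": [0,0,0],"hand": -1}
    - {"xyz": [0,0,-5],"delta_rot": [0,0,0],"hand": -1}
    - {"xyz": [0,0,-6],"delta_rot": [0,0,0],"hand": -1}
    - {"xyz": [0,0,-7],"delta_rot": [0,0,0],"hand": -1}
    - {"xyz": [0,0,-7],"delta_rot": [0,0,0],"hand": -1}
    - {"xyz": [0,0,-7],"delta_rot": [0,0,0],"hand": -1}
    - {"xyz": [0,0,-7],"delta_rot": [0,0,0],"hand": -1}

```text
t: 20.35
ee_pos: [491.2, 63.0, -2.0]
tcp_rot: [0.0, 0.089, 0.996, 0.0]
contact_force: [-0.0, -0.2, 0.2]
opening: -0.1
grasp_force: 0.0
```

>>> arm_command:
  motion:
    - {"xyz": [0,0,-1],"delta_rot": [0,0,0],"hand": -1}
    - {"xyz": [0,0,-2],"delta_rot": [0,0,0],"hand": -1}
    - {"xyz": [0,0,-3],"delta_rot": [0,0,0],"hand": -1}
    - {"xyz": [0,0,-4],"delta_rot": [0,0,0],"hand": -1}
    - {"xyz": [0,0,-5],"delta_rot": [0,0,0],"hand": -1}
    - {"xyz": [0,0,-6],"delta_rot": [0,0,0],"hand": -1}
    - {"xyz": [0,0,-6],"delta_rot": [0,0,0],"hand": -1}
    - {"xyz": [0,0,-6],"delta_rot": [0,0,0],"hand": -1}
    - {"xyz": [0,0,-6],"delta_rot": [0,0,0],"hand": -1}
    - {"xyz": [0,0,-6],"delta_rot": [0,0,0],"hand": -1}

```text
t: 21.35
ee_pos: [491.2, 63.1, -7.5]
tcp_rot: [0.0, 0.089, 0.996, 0.0]
contact_force: [-2.0, -0.2, 4.7]
opening: -0.2
grasp_force: 2.7
```

>>> arm_command:
  motion:
    - {"xyz": [0,0,-1],"delta_rot": [0,0,0],"hand": -1}
    - {"xyz": [0,0,-2],"delta_rot": [0,0,0],"hand": -1}
    - {"xyz": [0,0,-3],"delta_rot": [0,0,0],"hand": -1}
    - {"xyz": [0,0,-4],"delta_rot": [0,0,0],"hand": -1}
    - {"xyz": [0,0,-4],"delta_rot": [0,0,0],"hand": -1}
    - {"xyz": [0,0,-4],"delta_rot": [0,0,0],"hand": -1}
    - {"xyz": [0,0,-4],"delta_rot": [0,0,0],"hand": -1}
    - {"xyz": [0,0,-4],"delta_rot": [0,0,0],"hand": -1}
    - {"xyz": [0,0,-4],"delta_rot": [0,0,0],"hand": -1}
    - {"xyz": [0,0,-4],"delta_rot": [0,0,0],"hand": -1}

```text
t: 22.35
ee_pos: [491.4, 63.1, -10.9]
tcp_rot: [0.0, 0.089, 0.996, 0.0]
contact_force: [-2.4, -0.1, 7.5]
opening: 0.1
grasp_force: 3.9
```

>>> arm_command:
  motion:
    - {"xyz": [0,0,-0.5],"delta_rot": [0,0,0],"hand": -1}
    - {"xyz": [0,0,-1],"delta_rot": [0,0,0],"hand": -1}
    - {"xyz": [0,0,-1.5],"delta_rot": [0,0,0],"hand": -1}
    - {"xyz": [0,0,-1.5],"delta_rot": [0,0,0],"hand": -1}
    - {"xyz": [0,0,-1.5],"delta_rot": [0,0,0],"hand": -1}
    - {"xyz": [0,0,-1.5],"delta_rot": [0,0,0],"hand": -1}
    - {"xyz": [0,0,-1.5],"delta_rot": [0,0,0],"hand": -1}
    - {"xyz": [0,0,-1.5],"delta_rot": [0,0,0],"hand": -1}
    - {"xyz": [0,0,-1.5],"delta_rot": [0,0,0],"hand": -1}
    - {"xyz": [0,0,-1.5],"delta_rot": [0,0,0],"hand": -1}

```text
t: 23.35
ee_pos: [492.1, 63.1, -11.4]
tcp_rot: [0.001, 0.089, 0.996, 0.0]
contact_force: [-3.8, 0.4, 11.8]
opening: -0.2
grasp_force: 6.0
```

>>> arm_command:
  motion:
    - {"xyz": [0,0,-0.5],"delta_rot": [0,0,0],"hand": -1}
    - {"xyz": [0,0,-1],"delta_rot": [0,0,0],"hand": -1}
    - {"xyz": [0,0,-1.5],"delta_rot": [0,0,0],"hand": -1}
    - {"xyz": [0,0,-1.5],"delta_rot": [0,0,0],"hand": -1}
    - {"xyz": [0,0,-1.5],"delta_rot": [0,0,0],"hand": -1}
    - {"xyz": [0,0,-1.5],"delta_rot": [0,0,0],"hand": -1}
    - {"xyz": [0,0,-1.5],"delta_rot": [0,0,0],"hand": -1}
    - {"xyz": [0,0,-1.5],"delta_rot": [0,0,0],"hand": -1}
    - {"xyz": [0,0,-1.5],"delta_rot": [0,0,0],"hand": -1}
    - {"xyz": [0,0,-1.5],"delta_rot": [0,0,0],"hand": -1}

```text
t: 24.35
ee_pos: [492.9, 63.1, -11.4]
tcp_rot: [0.002, 0.089, 0.996, 0.0]
contact_force: [-5.2, -0.4, 17.7]
opening: 0.4
grasp_force: 8.9
```

```bash
python3 - <<'E'
from h import *
c=cam("wrist")
jx,jy,th=488.6,49.3,-10.26;Rz=R.from_euler("z",th,degrees=True).as_matrix()
for t in["spacer","tile","rail_wide"]:
    for d in bot.cut_out("wrist",t)[:3]:
        m=d["region"].astype(np.uint8);b=cv2.boundingRect(m);print(t,round(d["score"],2),np.round(d["uv"]),m.sum(),b)
P=lambda L:proj(c,np.array(L,float)@Rz.T+[jx,jy,0]).round(0).tolist()
print("expected spacer top z78",P([(-22.5,-49,78),(-22.5,-32,78),(22.5,-32,78),(22.5,-49,78)]))
for z in(28,34):print("tile near edge z",z,P([(-40,-31.5,z),(-40,38.5,z)]))
for u0 in (300,330,350):
    g=c["px"][:,u0].mean(1); d=np.abs(np.diff(g));r=np.argsort(-d[90:200])[:4]+90;print(u0,[(int(i),round(float(g[i+1]-g[i]))) for i in r])
E
```

```text
spacer 0.93 [181. 266.] 8110 (128, 201, 100, 128)
tile 0.77 [282. 215.] 13057 (220, 168, 145, 121)
rail_wide 0.94 [394. 212.] 9756 (360, 140, 79, 195)
expected spacer top z78 [[126.0, 256.0], [177.0, 256.0], [193.0, 364.0], [148.0, 364.0]]
tile near edge z 28 [[219.0, 173.0], [367.0, 173.0]]
tile near edge z 34 [[215.0, 176.0], [369.0, 176.0]]
300 [(137, -39), (138, -27), (113, -27), (112, -25)]
330 [(137, -39), (138, -28), (107, -27), (136, -24)]
350 [(137, -36), (138, -35), (103, -26), (104, -22)]
```

```bash
python3 -c "
from bench import bot
print(bot.hand_in())"
```

```text
the job is handed in; nothing more can be done
None
```

The job is handed in at about 24 s with no verdict returned: the spacer stands home in the slim-side gap, the tile is packed towards the wide rail, and the shut fingers hold it pressed to the pocket floor at about 18 N.

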